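# Clamp the nest block in the quick-release vise

### The arm

A 7-joint arm with a two-finger parallel gripper is mounted at the origin on a cart in front of the work surface, level with it; the furniture and walls round the work are solid. World frame = base frame: x ahead of the robot, y to its left, z up, the work surface at z = 0. Lengths are in mm, angles in rad, forces in N, time in s.
With the tool pointing down it reaches from about 425 to 875 mm from the base axis. Payload 8.4 kg.
Tool frame: the origin (TCP) lies midway between the tips of the shut fingers; the grasp point (between the pads) lies 19 mm behind it; y points along the fingers, z is the direction in which the jaws open and shut, and the axes are right-handed (so a half turn about y gives the same grasp; the last joint's range is limited). The gripper opens to 87 mm and grips with 3 to 60 N. Pads are 19 mm wide; open, the fingers measure 117 mm over their backs; the gripper's body (75 mm by 190 mm) begins 51 mm behind the grasp point.
Start: joints at [1.044, 0.333, 0.04, 1.465, -0.013, 1.343, -0.059], TCP at [269.64, -591.401, 183.346] pointing down, gripper open.
Joint ranges: [-2.58, 2.58], [-0.38, 2.09], [-1.3, 1.39], [0.25, 2.4], [-1.5, 4.64], [0.08, 2.09], [-2.65, 2.65]. Speed limits (rad/s): [2.22, 2.22, 2.79, 2.79, 3.14, 3.14, 3.14].

### API

Orientations are given as a unit quaternion [x, y, z, w].
In Python, from rig import bot gives the robot as it stands.
- The arm moves only by the shell command python3 -m jog 'ROWS' [OPENING]. ROWS is JSON, a list of rows, each a list of 4 numbers: the shift along the world's x, y, z in mm, then the turn about the world's z in rad. In form: [[tx, ty, tz, spin], ...]. A call has 1 to 5 rows; each row shifts and turns the commanded pose from where the row before left it; what a row does not reach is not made up. A row lasts 1/12 s, in which the tool goes at most 41.7 mm and 7.16 degrees, less where a joint would pass 70% of its speed; a pose out of reach is approached as far as the arm can. A call with a gripper value outside its range is refused whole. OPENING is the closure, from 0 (fully open) to 1 (shut), set as the call begins (- or left out, the last holds). The fingers move at their own pace and stop on an object; the grip force is fixed at half the most. Time passes only in rows, so rows that do not move let the fingers close. It gives the time, the measured TCP pose, the force and the opening at its end, in the units of the state.
- bot.get_obs(): the state, without advancing time (a new reading comes with each control period).
- bot.camera(name): name is "scene" or "top" or "wrist"; returns (picture, depth): 420x560x3 uint8, red, green, blue; 420x560 float32, mm along the optical axis (not along the pixel's ray), 0 where there is no reading.
- bot.camera_model(name): a dict with "mtx" (3x3 intrinsics, pixels), "world_to_cam" (4x4, takes a point from world to camera coordinates). Camera axes: x right, y down, z forward; pixel columns grow to the right and rows downward; lengths in mm; the calibration is good to about 2 mm. A picture is of the moment at which its call begins: read the wrist's pose just before it. camera_model takes no time and is no camera call; for the wrist camera it gives the pose at the moment of the call.
- bot.sign_off(): hands the job in, once; it reports no verdict.
The state is a dict: "time": time; "q": joint angles; "dq": joint speeds; "joint_torque": joint torques, N m; "eef_pos": TCP position; "ee_rot": TCP orientation; "ft_force": force on the tool from outside, world axes, zero at the start; "torque": the same for the moment, N m; "opening": finger opening in mm.
Only numpy, scipy, OpenCV 4.12 (cv2) and the standard library are available. Lean on these libraries where they do the work, as an engineer would, in place of code of your own. Each camera call takes 0.05 s, during which the arm holds its last target. There are 200 camera calls.

### The job

Clamp the white nest block that lies in the small bench vise. Press the quick-release lever on the sliding jaw, and with it held down slide the jaw up until the block is just held against the fixed jaw without squeezing the sprung pad, then let the lever come up; now turn the crank to tighten until the sprung steel pad is pushed in flush with the jaw, and let go. Leave the other things on the table where they are.

Things in the scene. Friction and masses are not known exactly. Their poses are not given: they have to be found in the camera images.
- vise: the vise, fixed to the table: dark steel bed 225 x 80 x 14 mm (top 14 mm above the table), small bolted feet at its sides. Origin on the table under the bed; +x is the slide direction, towards the fixed jaw (grey block, face at x = +97 mm, 80 mm wide, top 58 mm above the table); z up. Lever on the -y side, crank at the -x end; screw axis along x at y = 0, 60 mm above the table
- nest_block: the work: white machined block, 44 mm (its x, between the jaws) x 64 mm (its y) x 18 mm, with small pins on top up to 24 mm, 130 g. Origin at the centre of its underside. It lies loose on the bed between the jaws, a little askew; seated against the fixed jaw its origin is at x = +75 mm of the vise
- carriage_top (a point): middle of the top of the sliding jaw's grey carriage (40 x 76 mm, top 76 mm above the table; lever brackets on it up to 88 mm). 4 mm before it (+x) is a jaw plate, 12 x 76 mm, top 62 mm, moved by the screw; on the plate's face a steel pad 64 x 22 mm stands 5 mm proud on springs
- lever_paddle (a point): middle of the top face of the lever's steel paddle, 85 mm above the table when up, 61 mm to the -y side of the vise's middle. The paddle is 50 mm (along x) x 34 mm, with a 7.5 mm high, 4 mm thick lip at each x end, 43 mm apart inside: fingertips that press between the lips can push the whole jaw along by them
- pad_face (a point): middle of the face of the sprung pad on the sliding jaw, 27 mm above the table. With the pad just touching the block and the block against the fixed jaw, it is at x = +53 mm of the vise
- crank_handle (a point): middle of the crank's black handle sleeve: 13 mm diameter, 34 mm long, lying along the vise's x, free to spin on its pin, 26 mm from the screw's axis. The sleeve begins 2 mm outboard (-x) of the 12 mm wide crank arm. It rides with the sliding jaw (114 mm behind the face of the untightened pad). Its place round the axis (top, to either side) differs
- vise_carriage (a joint): how far the sliding jaw has been slid towards the fixed jaw, m; 0 = fully open, end stop at 0.125. Pad meets the seated block at 0.112 (screw untouched). Locked (a friction half-nut that holds at any place, over 40 N) unless the lever is down; then it slides with 1 to 3 N
- vise_lever (a joint): lever angle, rad: 0 = up, locked; 0.22 = fully down, the paddle about 10 mm lower. The nut is free beyond about 0.04. Pressing the paddle takes 4 to 5 N at first, 7 to 8 N fully down; it springs back
- vise_screw (a joint): turn of the screw, rad; 0 at the start, grows as it tightens: clockwise seen from the crank end (right-hand turn about the vise's +x; the handle goes from the top towards -y). Moves the jaw plate 8 mm a turn, at most 2 turns. Takes 2 to 3 N at the crank handle; beyond that a slip clutch in the crank lets it turn on without harm. Stays where it is left
- vise_pad (a joint): how far the sprung pad is pushed in, m: 0 = free, 5 mm proud; 0.005 = flush with the jaw plate. 2.5 N per mm
- solder_spool: bystander: white solder wire spool standing, 60 mm diameter, 41 mm tall; origin at the centre of its underside
- loupe: bystander: black eye loupe standing, 34 mm diameter and tall; origin at the centre of its underside
- flush_cutter: bystander: orange-handled cutters lying, 138 mm long (its y), 52 mm wide, 12 mm thick; origin at the centre of its underside
Mind the look-alikes: they are no part of the job. Leave any turquoise look-alike of the nest_block alone.

How it is judged (in metres and radians):
On the way, in this order (a step that is already met when the one before it is completed fails the run):
1. the jaw stands at the seated work (pad within 6 mm of it), not squeezing the sprung pad by more than half, with the lever up again (x of pad_face in the frame of vise above 0.047 m and value of joint vise_pad below 0.0025 m and value of joint vise_lever below 0.03 rad), for 0.3 s.
2. the screw has pressed the sprung pad in (value of joint vise_pad above 0.0036 m and value of joint vise_screw above 0.3 rad and x of nest_block in the frame of vise between 0.0715 and 0.0785 m and y of nest_block in the frame of vise between -0.02 and 0.02 m and z of nest_block in the frame of vise between 0.011 and 0.018 m and angle between the x axis of nest_block and the x axis of vise, either way round below 0.1 rad), for 0.2 s.
At the end, for the whole second after the job is handed in: The block lies flat on the bed against the fixed jaw (within 3.5 mm; 20 mm of the middle sideways; square within 0.1 rad), the lever is up (below 0.03 rad), the screw turned 0.3 rad or more and the sprung pad held pushed in by over 3.6 of its 5 mm; all at rest (all of step 2 and value of joint vise_lever below 0.03 rad and linear speed of nest_block below 0.01 m/s and velocity of joint vise_screw below 0.1 rad/s); the robot touches nothing.
It fails at once if the solder spool is moved more than 30 mm (distance of solder_spool from where it was at the start of the episode above 0.03 m).
It fails at once if the loupe is moved more than 30 mm (distance of loupe from where it was at the start of the episode above 0.03 m).
It fails at once if the flush cutter is moved more than 30 mm (distance of flush_cutter from where it was at the start of the episode above 0.03 m).
It also fails if it takes over 48 s, if anything falls off the work surface, if the arm or the gripper's body presses on something with over 40 N, if the wrist force passes 120 N, or if a joint passes its speed limit or range.

## Working session

There is one attempt and no reset: what is moved stays moved. The work goes in short steps, Python scripts to look and compute and a shell command to move; the robot and the scene stay as the last step left them, time stands still between calls to the robot, and variables do not carry over. Pictures are saved under pics/ and viewed, about 8 in all and at most 12, crops included, and the job is handed in when it is done.

```bash
ls; mkdir -p pics; python3 - <<'E'
from rig import bot
import cv2,numpy as np
o=bot.get_obs();print({k:np.round(v,3) for k,v in o.items()})
for n in("scene","top"):
    p,d=bot.camera(n);np.savez(f"pics/{n}0.npz",p=p,d=d,K=bot.camera_model(n)["mtx"],T=bot.camera_model(n)["world_to_cam"])
    cv2.imwrite(f"pics/{n}0.png",p[...,::-1]);print(n,bot.camera_model(n))
E
```

```text
pics
{'time': np.float64(0.0), 'q': array([ 1.044,  0.334,  0.04 ,  1.466, -0.013,  1.343, -0.058]), 'dq': array([ 0.001, -0.002, -0.   , -0.001,  0.001, -0.001,  0.   ]), 'joint_torque': array([-1.0000e-03, -6.5637e+01,  1.3350e+00, -4.0382e+01, -6.0000e-02,
        4.5000e-02,  0.0000e+00]), 'eef_pos': array([ 269.387, -590.968,  182.469]), 'ee_rot': array([-0.15 ,  0.692, -0.69 ,  0.15 ]), 'ft_force': array([ 0.192, -0.119,  0.278]), 'torque': array([ 0.009, -0.059,  0.014]), 'opening': np.float64(87.287)}
scene {'mtx': array([[388.83949735,   0.        , 278.83652649],
       [  0.        , 388.83949735, 205.77698191],
       [  0.        ,   0.        ,   1.        ]]), 'world_to_cam': array([[ 8.88492990e-01, -4.58861730e-01,  5.11060870e-03,
        -4.13359687e+02],
       [-2.50626743e-01, -4.94557007e-01, -8.32225692e-01,
         2.96701367e+02],
       [ 3.84404008e-01,  7.38145838e-01, -5.54413455e-01,
         5.47765373e+02],
       [ 0.00000000e+00,  0.00000000e+00,  0.00000000e+00,
         1.00000000e+00]])}
top {'mtx': array([[540.51564126,   0.        , 273.76761875],
       [  0.        , 540.51564126, 205.30879758],
       [  0.        ,   0.        ,   1.        ]]), 'world_to_cam': array([[ 1.56828242e-02, -9.99875280e-01,  1.86363113e-03,
         1.87712705e+02],
       [-9.89033354e-01, -1.57864723e-02, -1.46846220e-01,
         5.76485923e+02],
       [ 1.46857326e-01,  4.59770106e-04, -9.89157578e-01,
         1.29091551e+03],
       [ 0.00000000e+00,  0.00000000e+00,  0.00000000e+00,
         1.00000000e+00]])}
```

View pics/top0.png

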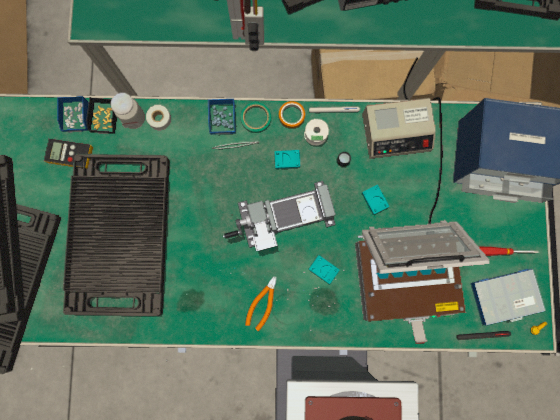

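View pics/scene0.png

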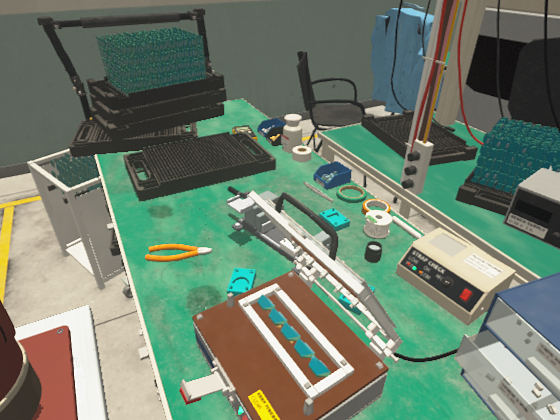

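```bash
python3 - <<'E'
import cv2,numpy as np
z=np.load("pics/top0.npz");p=z["p"]
c=p[170:265,215:345][...,::-1];cv2.imwrite("pics/crop0.png",cv2.resize(c,None,fx=6,fy=6,interpolation=cv2.INTER_CUBIC))
d=z["d"]
K,T=z["K"],z["T"]
v,u=np.mgrid[0:420,0:560]
P=np.stack([(u-K[0,2])/K[0,0]*d,(v-K[1,2])/K[1,1]*d,d],-1)
W=(P-T[:3,3])@T[:3,:3]
np.save("pics/W0.npy",W)
h=W[170:265,215:345,2]
g=cv2.applyColorMap(np.clip(h*2.5,0,255).astype(np.uint8),cv2.COLORMAP_JET)
cv2.imwrite("pics/h0.png",cv2.resize(g,None,fx=6,fy=6,interpolation=cv2.INTER_NEAREST))
E
```

```text
(no output)
```

View pics/crop0.png

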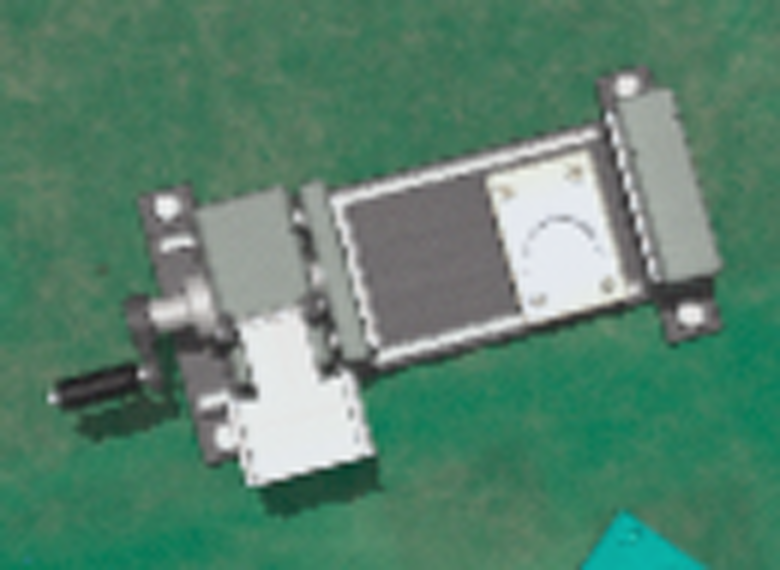

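View pics/h0.png

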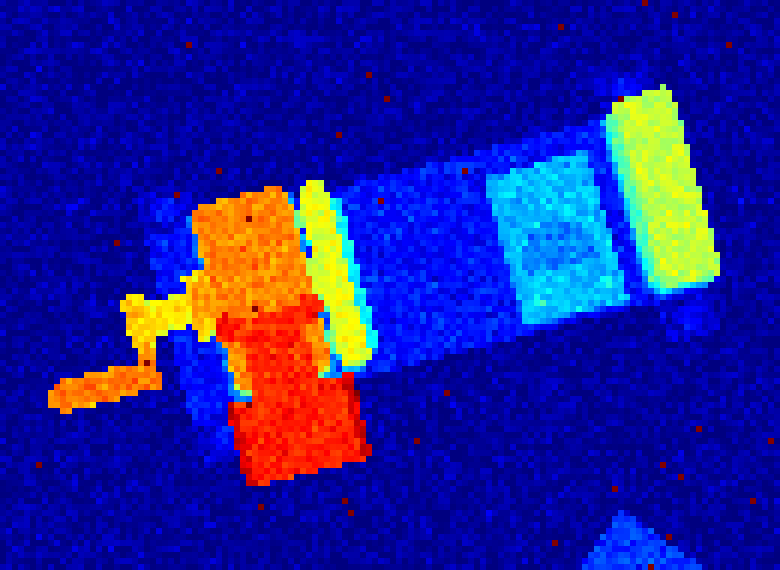

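```bash
python3 - <<'E'
import cv2,numpy as np
W=np.load("pics/W0.npy");p=np.load("pics/top0.npz")["p"]
def reg(x0,x1,y0,y1,lo,hi,name):
    # crop-zoom pixel box
    m=np.zeros((420,560),bool);m[170+y0//6:170+y1//6,215+x0//6:215+x1//6]=1
    m&=(W[...,2]>lo)&(W[...,2]<hi);q=W[m]
    r=cv2.minAreaRect(q[:,:2].astype(np.float32))
    print(name,m.sum(),"mean",q.mean(0).round(1),"med z",np.median(q[:,2]).round(1),"rect",np.round(r[0],1),np.round(r[1],1),round(r[2],1));return q
reg(590,740,70,310,53,64,"fixedjaw")
reg(180,320,180,310,72,80,"carr")
reg(295,385,175,375,55,68,"plate")
reg(480,640,140,330,25,40,"block")
reg(225,380,400,490,75,100,"paddle")
reg(45,130,360,420,55,100,"handle")
reg(120,170,290,390,45,100,"arm")
table=W[250:262,240:340,2];print(np.median(table))
E
```

```text
fixedjaw 315 mean [584.9  70.1  57.8] med z 57.9 rect [585.5  70.2] [80.4 25.9] 15.0
carr 274 mean [553.1 238.9  76. ] med z 76.0 rect [555.1 238.1] [46.4 45.7] 1.3
plate 166 mean [546.2 205.7  61.5] med z 61.7 rect [546.7 206.1] [75.2 17.9] 11.6
block 440 mean [567.3 112.9  31.5] med z 31.4 rect [568.1 108.7] [65.6 54.2] 16.1
paddle 280 mean [478.6 218.5  87.3] med z 86.5 rect [480.5 217.8] [33.3 50.3] 14.6
handle 68 mean [496.3 301.7  76.7] med z 76.6 rect [496.5 302.2] [12.5 31.2] 15.3
arm 90 mean [517.  280.7  71.1] med z 69.6 rect [516.4 280.7] [38.  16.8] 2.1
2.4486614334944052
```

```bash
cat > h.py <<'E'
import numpy as np
from rig import bot
from scipy.spatial.transform import Rotation as R
A=np.radians(15.4);VX=np.array([np.sin(A),-np.cos(A)]);VY=np.array([np.cos(A),np.sin(A)])
O=np.array([585.5,70.2])-110*VX-1.0*VY
def tov(p): d=np.asarray(p)[:2]-O;return np.array([d@VX,d@VY])
def tow(x,y): return O+x*VX+y*VY
def st():
    o=bot.get_obs();M=R.from_quat(o["ee_rot"]).as_matrix()
    print("t",round(o["time"],2),"pos",o["eef_pos"].round(1),"v",tov(o["eef_pos"]).round(1),"F",o["ft_force"].round(1),"op",round(float(o["opening"]),1),"zyaw",round(float(np.arctan2(M[1,2],M[0,2])),3),"ydir",M[:,1].round(3));return o
E
python3 - <<'E'
from h import *
st()
for n,q in dict(jaw=(585.5,70.2),plate=(546.7,206.1),paddle=(480.5,217.8),handle=(496.5,302.2),carr=(555.1,238.1),block=(567.3,111)).items(): print(n,tov(q).round(1))
print(O)
E
```

```text
t 0.1 pos [ 269.4 -591.   182.6] v [ 663.5 -479.3] F [-0.6  0.1 -1.1] op 87.1 zyaw -1.143 ydir [-0.001  0.001 -1.   ]
jaw [110.   1.]
plate [-31.3  -0.3]
paddle [-60.2 -61. ]
handle [-137.3  -23.2]
carr [-59.9  16.3]
block [65.8 -5.7]
[555.32473167 175.98493835]
```

```bash
python3 - <<'E'
import numpy as np
W=np.load("pics/W0.npy").reshape(-1,3)
for y in range(-600,350,50):
    r=[]
    for x in range(200,900,50):
        m=(abs(W[:,0]-x-25)<25)&(abs(W[:,1]-y-25)<25);r.append(int(np.percentile(W[m,2],99)) if m.sum()>5 else -9)
    print(y,r)
E
```

```text
-600 [-9, -9, -9, -9, -9, -9, -9, -9, -9, -9, -9, -9, -9, -9]
-550 [3, 0, -13, -12, -2, -2, -12, -11, -11, -9, -9, -9, -9, -9]
-500 [9, 14, 32, 31, 8, 13, 8, 108, 146, -9, -9, -9, -9, 5]
-450 [9, 15, 35, 35, 33, 16, 9, 119, 184, 186, 185, 184, -9, -9]
-400 [8, 17, 34, 35, 32, 23, 8, 119, 184, 185, 185, 185, -9, -9]
-350 [8, 31, 35, 35, 30, 26, 7, 91, 183, 185, 186, 184, 184, 9]
-300 [8, 16, 79, 32, 8, -9, 10, 8, 182, 184, 184, 184, 181, 8]
-250 [9, 8, 85, 101, 270, 255, 176, 21, 13, 13, 12, 12, 12, 10]
-200 [9, 90, 85, 92, 296, 249, 167, 32, 9, 8, 71, 80, 81, -9]
-150 [8, 92, 84, 93, 299, 237, 158, 10, 8, 8, 76, 81, 80, 8]
-100 [7, 8, 83, 93, 296, 230, 150, 24, 22, 9, 77, 81, 81, 10]
-50 [8, 12, 83, 102, 269, 224, 145, 21, 22, 9, 76, 78, 78, 8]
0 [8, 9, 8, 8, 24, 8, 9, 11, 8, 35, 35, 8, 17, 8]
50 [8, 9, 8, 22, 24, 16, 58, 63, 61, 8, 45, 45, 15, 8]
100 [8, 7, 8, 9, 21, 8, 38, 37, 20, 23, 43, 46, 23, 9]
150 [8, 9, 11, 1361, 9, 96, 66, 38, 8, 23, 22, 22, 22, 9]
200 [8, 16, 17, 18, 8, 95, 91, 80, 9, 8, 8, 17, 16, 6]
250 [8, 13, 13, 8, 9, 81, 80, 79, 8, 8, 10, 14, 16, 7]
300 [9, 9, 8, 8, 8, 79, 11, 9, 9, 9, 10, 38, 42, 7]
```

```bash
python3 -m jog '[[0,0,40,0.12],[0,0,40,0.12],[0,0,40,0.12],[0,0,40,0.12],[0,0,40,0.12]]' 1; python3 -m jog '[[20,20,25,0.12],[25,33,0,0.12],[25,33,0,0.12],[25,33,0,0.12],[25,33,0,0.12]]';python3 -c "from h import *;st()"
```

```text
time: 0.52
eef_pos: [269.3, -590.9, 385.1]
ee_rot: [-0.349, 0.615, -0.615, 0.349]
ft_force: [0.5, -1.0, 0.3]
opening: 61.6
time: 0.93
eef_pos: [390.4, -437.7, 408.1]
ee_rot: [0.515, -0.484, 0.484, -0.515]
ft_force: [0.2, -1.2, -0.4]
opening: 28.6
t 0.93 pos [ 390.4 -437.7  408.1] v [ 547.9 -321.9] F [ 0.2 -1.2 -0.4] op 28.6 zyaw 0.063 ydir [-0.  0. -1.]
```

```bash
python3 -m jog '[[20,36,0,0.1],[20,36,0,0.1],[20,36,0,0],[20,36,0,0],[20,36,0,0]]'; python3 -m jog '[[20,36,0,0],[12,38,0,0],[5,40,0,0],[0,41,0,0],[0,41,0,0]]';python3 -m jog '[[0,41,0,0],[0,41,0,0],[0,41,0,0],[0,41,0,0],[-10,40,0,0]]';python3 -m jog '[[-15,38,0,0],[-20,36,0,0],[0,0,0,0]]';python3 -c "from h import *;st();print(tow(-57,-63))"
```

```text
time: 1.35
eef_pos: [490.1, -257.5, 408.2]
ee_rot: [0.56, -0.432, 0.432, -0.56]
ft_force: [1.1, 0.2, -0.5]
opening: 1.5
time: 1.77
eef_pos: [526.4, -61.4, 407.7]
ee_rot: [0.56, -0.432, 0.431, -0.56]
ft_force: [0.6, 0.4, -0.1]
opening: 0.5
time: 2.18
eef_pos: [516.8, 142.2, 407.4]
ee_rot: [0.56, -0.432, 0.432, -0.56]
ft_force: [1.6, 0.2, -0.7]
opening: 0.6
time: 2.43
eef_pos: [476.4, 223.2, 408.9]
ee_rot: [-0.562, 0.429, -0.428, 0.563]
ft_force: [-1.1, 0.6, 0.4]
opening: 0.3
t 2.43 pos [476.4 223.2 408.9] v [-66.5 -63.5] F [-1.1  0.6  0.4] op 0.3 zyaw 0.269 ydir [-0.001  0.003 -1.   ]
[479.45002251 214.20834099]
```

```bash
python3 -m jog '[[1,-2,-40,0],[1,-2,-40,0],[1,-2,-40,0],[0.5,-1,-40,0],[0,0,-40,0]]'; python3 -m jog '[[0,0,-30,0],[0,0,-20,0],[0,0,0,0]]';python3 - <<'E'
from h import *
import cv2
st();p,d=bot.camera("wrist");cv2.imwrite("pics/w1.png",p[...,::-1])
c=bot.camera_model("wrist");K,T=c["mtx"],c["world_to_cam"]
for n,q in dict(tip=(*tow(-58,-62),85),lip1=(*tow(-60-21.5,-61),92),lip2=(*tow(-60+21.5,-61),92)).items():
    x=K@(T[:3,:3]@np.array(q)+T[:3,3]);print(n,(x[:2]/x[2]).round(0))
E
```

```text
time: 2.85
eef_pos: [484.9, 206.7, 206.4]
ee_rot: [0.56, -0.432, 0.432, -0.56]
ft_force: [1.0, -0.1, -0.1]
opening: 0.6
time: 3.1
eef_pos: [482.5, 205.8, 153.8]
ee_rot: [0.562, -0.433, 0.43, -0.558]
ft_force: [-1.5, -0.2, -0.7]
opening: 0.6
t 3.1 pos [482.5 205.8 153.8] v [-48.1 -62.3] F [-1.5 -0.2 -0.7] op 0.6 zyaw 0.257 ydir [-0.007 -0.002 -1.   ]
tip [276. 197.]
lip1 [276. 171.]
lip2 [277. 220.]
```

View pics/w1.png

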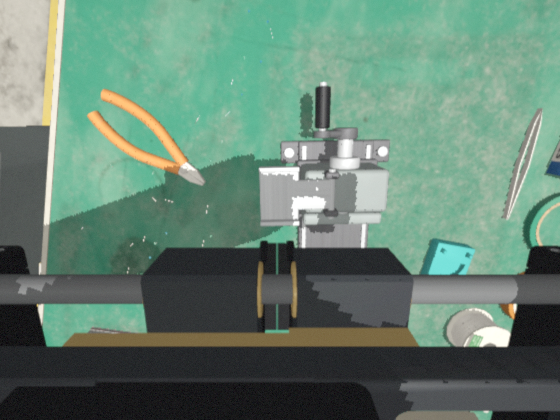

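```bash
python3 -m jog '[[-2.7,10,-20,0.012],[0,0,-20,0],[0,0,-15,0],[0,0,0,0],[0,0,0,0]]';python3 -c "from h import *;st()"
```

```text
time: 3.57
eef_pos: [483.0, 217.8, 104.7]
ee_rot: [-0.562, 0.428, -0.429, 0.563]
ft_force: [-0.5, 0.5, 0.3]
opening: 0.9
t 3.57 pos [483.  217.8 104.7] v [-59.5 -58.6] F [-0.5  0.5  0.3] op 0.9 zyaw 0.269 ydir [ 0.001  0.    -1.   ]
```

```bash
python3 -m jog '[[-3.6,-3.6,-6,0],[0,0,-7,0],[0,0,-7,0],[0,0,-4,0],[0,0,0,0]]';python3 -c "from h import *;st()"; python3 -m jog '[[0,0,-2,0],[0,0,-2,0],[0,0,-2,0],[0,0,0,0]]';python3 -c "from h import *;st()"
```

```text
time: 3.98
eef_pos: [478.3, 213.6, 78.4]
ee_rot: [0.563, -0.429, 0.428, -0.562]
ft_force: [-0.8, 0.5, -0.8]
opening: 0.4
t 3.98 pos [478.3 213.6  78.4] v [-56.7 -64.3] F [-0.8  0.5 -0.8] op 0.4 zyaw 0.269 ydir [-0.001 -0.001 -1.   ]
time: 4.32
eef_pos: [478.7, 214.0, 73.0]
ee_rot: [0.563, -0.429, 0.428, -0.562]
ft_force: [-0.0, -0.5, 0.3]
opening: 0.5
t 4.32 pos [478.7 214.   73. ] v [-57.  -63.8] F [-0.  -0.5  0.3] op 0.5 zyaw 0.269 ydir [-0. -0. -1.]
```

```bash
python3 - <<'E'
from h import *
import cv2
st();p,d=bot.camera("top");a=p[150:285,200:360][...,::-1]
p,d=bot.camera("scene");b=p[140:280,180:360][...,::-1]
cv2.imwrite("pics/s2.png",np.hstack([cv2.resize(a,(400,338)),cv2.resize(b,(400,338))]));st()
E
```

```text
t 4.32 pos [478.7 214.   73. ] v [-57.  -63.8] F [-0.  -0.5  0.3] op 0.5 zyaw 0.269 ydir [-0. -0. -1.]
t 4.42 pos [478.8 214.1  73.4] v [-57.  -63.6] F [ 1.3 -0.3  0.3] op 0.4 zyaw 0.269 ydir [-0.  0. -1.]
```

View pics/s2.png

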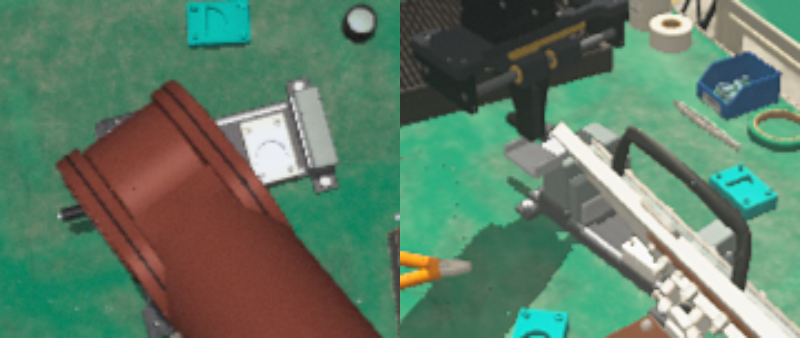

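```bash
python3 - <<'E'
from h import *
import cv2
c=bot.camera_model("scene");K,T=c["mtx"],c["world_to_cam"]
def pr(q): x=K@(T[:3,:3]@np.array(q)+T[:3,3]);return (x[:2]/x[2]).round(1),x[2].round(0)
print("tcp",pr((478.8,214,73.4)),"paddle",pr((480.5,217.8,85)),pr((480.5,217.8,75)),pr((*tow(-60,-78),85)))
z=np.load("pics/scene0.npz");p0,d0=z["p"],z["d"]
p,d=bot.camera("scene")
v,u=np.mgrid[0:420,0:560]
def w(d,u,v):
    P=np.array([(u-K[0,2])/K[0,0]*d,(v-K[1,2])/K[1,1]*d,d]);return (T[:3,:3].T@(P-T[:3,3])).round(1)
for u_,v_ in[(234,180),(238,185),(240,190),(243,196),(234,200),(238,206),(244,205),(230,208)]:
    print(u_,v_,w(d[v_,u_],u_,v_),w(d0[v_,u_],u_,v_),p[v_,u_])
a=[cv2.resize(q[170:240,200:290][...,::-1],None,fx=4.4,fy=6,interpolation=cv2.INTER_CUBIC) for q in(p0,p)]
cv2.imwrite("pics/s3.png",np.hstack(a))
E
```

```text
tcp (array([239.6, 210.3]), np.float64(849.0)) paddle (array([239.3, 204.8]), np.float64(846.0)) (array([239.6, 208.6]), np.float64(852.0)) (array([233.1, 207.7]), np.float64(836.0))
234 180 [465.8 200.3 159.8] [559.6 459.3   2.7] [37 45 40]
238 185 [473.6 200.2 146.1] [557.9 425.2   4.7] [38 46 39]
240 190 [478.9 204.3 130.4] [553.  399.1   4.2] [44 51 46]
243 196 [512.8 276.2  65.5] [513.4 277.6  64.6] [52 56 53]
234 200 [476.3 238.2  86.8] [476.6 238.8  86.4] [126 126 121]
238 206 [474.9 211.4  87.3] [474.9 211.6  87.2] [151 151 147]
244 205 [489.  211.8  85.4] [488.1 209.6  87. ] [148 147 144]
230 208 [497.6 331.5   2.9] [498.  332.7   2.1] [108 168 129]
```

View pics/s3.png

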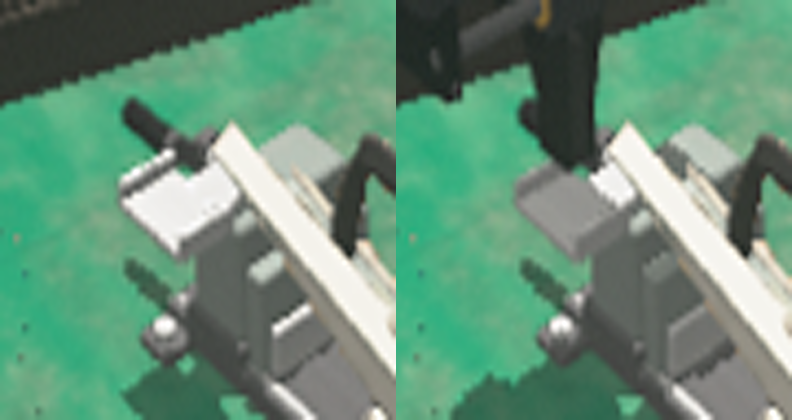

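```bash
python3 - <<'E'
from h import *
c=bot.camera_model("scene");K,T=c["mtx"],c["world_to_cam"]
d0=np.load("pics/scene0.npz")["d"];p,d=bot.camera("scene");st()
v,u=np.mgrid[0:420,0:560]
P=np.stack([(u-K[0,2])/K[0,0]*d,(v-K[1,2])/K[1,1]*d,d],-1);W=(P-T[:3,3])@T[:3,:3]
for r in range(180,204,2):
    m=(abs(d[r]-d0[r])>15)&(d[r]>0);m[:225]=0;m[260:]=0
    i=np.where(m)[0]
    if len(i): print(r,i.min(),i.max(),np.median(W[r,i],0).round(0),W[r,i,2].min().round(0))
E
```

```text
t 4.52 pos [478.9 214.1  73.5] v [-57.  -63.6] F [ 0.2  0.2 -0.4] op 0.7 zyaw 0.269 ydir [ 0.  0. -1.]
180 230 245 [475. 205. 154.] 150.0
182 231 245 [474. 204. 149.] 146.0
184 231 244 [473. 205. 145.] 141.0
186 232 244 [474. 204. 139.] 135.0
188 232 244 [472. 206. 135.] 130.0
190 232 244 [473. 205. 130.] 126.0
192 232 244 [473. 206. 124.] 120.0
194 232 244 [473. 206. 120.] 115.0
196 235 259 [473. 205. 117.] 114.0
198 238 239 [473. 201. 114.] 114.0
```

```bash
python3 -m jog '[[0,0,-6,0],[0,0,-6,0],[0,0,-5,0],[0,0,0,0]]'; for i in 1 2 3 4; do python3 -m jog '[[0,0,-3,0],[0,0,0,0]]' | sed -n '2p;4p'; done
```

```text
time: 4.85
eef_pos: [477.9, 213.5, 54.8]
ee_rot: [0.563, -0.429, 0.428, -0.562]
ft_force: [-0.1, -0.2, 0.2]
opening: 0.7
eef_pos: [478.6, 213.9, 52.8]
ft_force: [-0.1, -0.0, -0.1]
eef_pos: [478.7, 213.9, 50.0]
ft_force: [-0.2, -0.1, -0.2]
eef_pos: [479.0, 214.1, 47.1]
ft_force: [-0.2, -0.6, 1.4]
eef_pos: [479.1, 214.1, 44.4]
ft_force: [-1.5, -0.6, 5.1]
```

```bash
python3 -m jog '[[0,0,-2,0],[0,0,-2,0],[0,0,0,0]]'| sed -n '2p;4p'; python3 -m jog '[[0,0,-1.5,0],[0,0,0,0]]' | sed -n '2p;4p';  python3 -m jog '[[1,-3.8,0,0],[1,-3.8,0,0],[1,-3.8,0,0],[1,-3.8,0,0],[0,0,0,0]]'; python3 -c "from h import *;st()"
```

```text
eef_pos: [479.2, 214.2, 40.6]
ft_force: [-1.4, -0.4, 7.1]
eef_pos: [479.3, 214.2, 39.3]
ft_force: [-1.0, -0.6, 8.2]
time: 6.35
eef_pos: [483.7, 198.6, 39.5]
ee_rot: [-0.562, 0.428, -0.429, 0.563]
ft_force: [0.3, -1.0, 7.2]
opening: 0.6
t 6.35 pos [483.7 198.6  39.5] v [-40.8 -63.1] F [ 0.3 -1.   7.2] op 0.6 zyaw 0.268 ydir [ 0.001  0.    -1.   ]
```

```bash
python3 -m jog '[[1.1,-4,0,0],[1.1,-4,0,0],[1.1,-4,0,0],[1.1,-4,0,0],[1.1,-4,0,0]]'|sed -n '2p;4p'; python3 -m jog '[[1.1,-4,0,0],[1.1,-4,0,0],[1.1,-4,0,0],[1.1,-4,0,0],[0,0,0,0]]'|sed -n '2p;4p'; python3 - <<'E'
from h import *
import cv2
st();c=bot.camera_model("top");K,T=c["mtx"],c["world_to_cam"]
p,d=bot.camera("top");cv2.imwrite("pics/t4.png",cv2.resize(p[165:270,230:350][...,::-1],None,fx=5,fy=5,interpolation=cv2.INTER_CUBIC))
v,u=np.mgrid[0:420,0:560]
P=np.stack([(u-K[0,2])/K[0,0]*d,(v-K[1,2])/K[1,1]*d,d],-1);W=(P-T[:3,3])@T[:3,:3]
V=np.stack([(W[...,:2]-O)@VX,(W[...,:2]-O)@VY,W[...,2]],-1)
for n,lo,hi,x0,x1,y0,y1 in[("plate",56,67,-30,80,-35,38),("block",26,38,10,97,-39,39),("pad",30,45,-30,90,-30,30),("carr",72,80,-60,60,10,38)]:
    m=(V[...,2]>lo)&(V[...,2]<hi)&(V[...,0]>x0)&(V[...,0]<x1)&(V[...,1]>y0)&(V[...,1]<y1);q=V[m]
    if len(q):print(n,m.sum(),q.mean(0).round(1),np.percentile(q[:,0],[2,50,98]).round(1),np.percentile(q[:,1],[2,98]).round(1))
E
```

```text
eef_pos: [489.0, 179.6, 39.7]
ft_force: [-1.3, 1.6, 6.9]
eef_pos: [493.8, 162.4, 39.6]
ft_force: [0.2, -1.0, 7.5]
t 7.18 pos [493.8 162.4  39.6] v [ -3.3 -62.9] F [ 0.2 -1.   7.5] op 0.5 zyaw 0.268 ydir [ 0.002  0.    -1.   ]
block 1 [94.7 36.4 30.7] [94.7 94.7 94.7] [36.4 36.4]
```

View pics/t4.png

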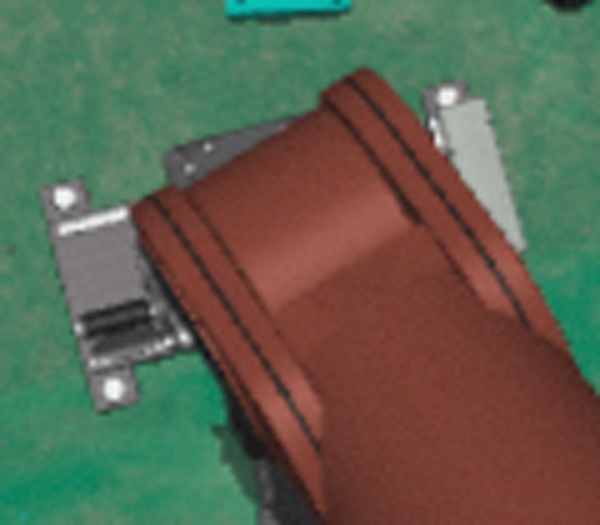

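```bash
cat >> h.py <<'E'
def handle(cam="top",d=None):
    c=bot.camera_model(cam);K,T=c["mtx"],c["world_to_cam"]
    if d is None:d=bot.camera(cam)[1]
    v,u=np.mgrid[0:420,0:560]
    P=np.stack([(u-K[0,2])/K[0,0]*d,(v-K[1,2])/K[1,1]*d,d],-1);W=(P-T[:3,3])@T[:3,:3]
    V=np.stack([(W[...,:2]-O)@VX,(W[...,:2]-O)@VY,W[...,2]],-1)
    m=(V[...,2]>45)&(V[...,2]<95)&(V[...,0]>-165)&(V[...,0]<-20)&(abs(V[...,1]+23)<9);q=V[m]
    if len(q):print("handle",len(q),np.percentile(q[:,0],[0,1,3,6,50]).round(1),q.mean(0).round(1))
    return V
E
python3 - <<'E'
from h import *
handle(d=np.load("pics/top0.npz")["d"]);handle()
E
```

```text
handle 274 [-152.9 -150.9 -147.9 -144.5  -69.6] [-81.4 -23.   77.5]
handle 95 [-98.5 -98.1 -95.8 -94.6 -76. ] [-75.9 -23.3  77.2]
```

```bash
python3 -m jog '[[1,-3.6,0,0],[1,-3.6,0,0],[1,-3.6,0,0],[1,-3.6,0,0],[0,0,0,0]]'; python3 -c "from h import *;st();handle()"
```

```text
time: 7.7
eef_pos: [497.8, 148.4, 39.6]
ee_rot: [-0.562, 0.428, -0.429, 0.563]
ft_force: [-0.5, 0.3, 7.1]
opening: 0.3
t 7.7 pos [497.8 148.4  39.6] v [ 11.4 -62.8] F [-0.5  0.3  7.1] op 0.3 zyaw 0.269 ydir [ 0.002  0.    -1.   ]
handle 99 [-84.1 -83.5 -81.9 -80.2 -61.5] [-61.3 -23.2  77.2]
```

```bash
for i in 1 2 3 4; do python3 -m jog '[[0.35,-1.2,0,0],[0,0,0,0],[0,0,0,0]]' >/dev/null; python3 -c "from h import *;o=st();print('Fx',o['ft_force'][:2]@VX)"; done;  python3 -c "from h import *;handle()"
```

```text
t 8.0 pos [497.9 147.7  39.7] v [ 12.  -62.8] F [-0.8  0.6  7.8] op 0.8 zyaw 0.269 ydir [ 0.002  0.001 -1.   ]
Fx -0.8030928941685709
t 8.25 pos [498.2 146.7  39.7] v [ 13.1 -62.9] F [-0.1  0.8  7.3] op 0.5 zyaw 0.269 ydir [ 0.002  0.001 -1.   ]
Fx -0.7812615076804643
t 8.5 pos [498.5 145.7  39.7] v [ 14.1 -62.8] F [-0.1  1.3  6.7] op 0.8 zyaw 0.269 ydir [ 0.002  0.001 -1.   ]
Fx -1.306032399117224
t 8.75 pos [498.7 144.9  39.7] v [ 14.9 -62.8] F [-2.5  2.4  6.2] op 0.4 zyaw 0.27 ydir [ 0.002  0.001 -1.   ]
Fx -2.9928103972428213
handle 100 [-81.3 -80.6 -78.3 -77.2 -57.5] [-57.5 -23.   77. ]
```

```bash
for i in 1 2; do python3 -m jog '[[0.3,-1,0,0],[0,0,0,0],[0,0,0,0]]' >/dev/null; python3 -c "from h import *;o=st();print('Fx',o['ft_force'][:2]@VX);handle()"; done
```

```text
t 9.05 pos [498.9 144.4  39.7] v [ 15.5 -62.8] F [-0.7  3.5  7.1] op 0.5 zyaw 0.27 ydir [ 0.001  0.002 -1.   ]
Fx -3.509788006261517
handle 98 [-80.7 -79.  -77.8 -76.7 -57.5] [-57.5 -23.1  77.3]
t 9.35 pos [499.1 143.4  39.6] v [ 16.5 -62.9] F [-1.8  4.3  8.2] op 0.5 zyaw 0.27 ydir [ 0.001  0.002 -1.   ]
Fx -4.613364695910025
handle 99 [-80.6 -79.  -77.7 -76.7 -57.5] [-57.5 -23.   77. ]
```

```bash
python3 -m jog '[[0,0,4,0],[0,0,4,0],[0,0,8,0],[0,0,15,0],[0,0,25,0]]'; python3 -m jog '[[0,0,30,0],[0,0,30,0],[0,20,0,0],[0,35,0,0],[0,0,0,0]]' 0; python3 - <<'E'
from h import *
import cv2
st();p,d=bot.camera("wrist");cv2.imwrite("pics/w5.png",p[...,::-1])
V=handle("wrist",d)
for n,lo,hi,x0,x1,y0,y1 in[("plate",57,67,-10,80,-30,38),("block",28,36,30,97,-39,39),("paddle",78,95,-60,60,-80,-44)]:
    m=(V[...,2]>lo)&(V[...,2]<hi)&(V[...,0]>x0)&(V[...,0]<x1)&(V[...,1]>y0)&(V[...,1]<y1);q=V[m]
    if len(q):print(n,m.sum(),q.mean(0).round(1),np.percentile(q[:,0],[2,50,98]).round(1),np.percentile(q[:,1],[2,98]).round(1))
E
```

```text
time: 9.82
eef_pos: [497.0, 140.7, 93.7]
ee_rot: [0.564, -0.429, 0.428, -0.561]
ft_force: [0.2, -0.4, -0.5]
opening: 0.4
time: 10.23
eef_pos: [497.9, 202.5, 156.1]
ee_rot: [-0.562, 0.427, -0.427, 0.565]
ft_force: [-1.0, 2.0, -1.1]
opening: 26.4
t 10.23 pos [497.9 202.5 156.1] v [-40.8 -48.4] F [-1.   2.  -1.1] op 26.4 zyaw 0.274 ydir [ 0.001  0.003 -1.   ]
handle 712 [-78.6 -78.1 -76.3 -75.  -55.2] [-55.1 -23.7  75.7]
plate 167 [-5.8  3.9 62.2] [-9.2 -5.6 -4.9] [-28.8  34.4]
block 63 [ 94.7 -25.6  31.4] [92.5 94.7 97. ] [-37.6 -15.4]
paddle 1135 [  5.6 -58.3  86.5] [-11.1   5.5  25.4] [-75.1 -44.9]
```

View pics/w5.png

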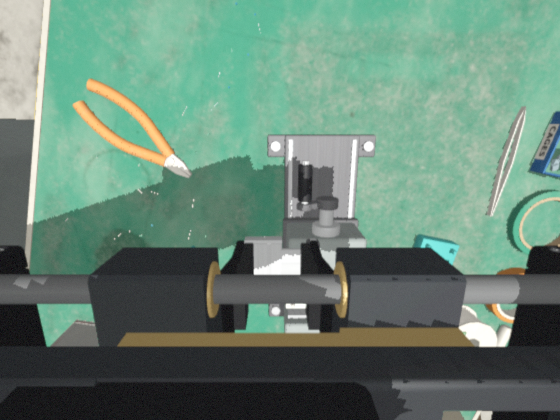

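```bash
python3 -m jog '[[9,14,0,0],[9,14,-20,0],[0,0,-25,0],[0,0,0,0],[0,0,0,0]]' 0.5; python3 -c "from h import *;st()"
```

```text
time: 10.7
eef_pos: [515.7, 223.2, 108.9]
ee_rot: [0.564, -0.429, 0.428, -0.561]
ft_force: [-0.1, 1.4, 0.4]
opening: 43.1
t 10.7 pos [515.7 223.2 108.9] v [-56.1 -25.7] F [-0.1  1.4  0.4] op 43.1 zyaw 0.269 ydir [-0.003 -0.001 -1.   ]
```

```bash
python3 -m jog '[[0.4,7.3,-20,0],[0,0,-25,0],[0,0,-18,0],[0,0,0,0],[0,0,0,0]]'; cat > tip.py <<'E'
from h import *
import cv2
c=bot.camera_model("scene");K,T=c["mtx"],c["world_to_cam"]
p,d=bot.camera("scene");o=st();t=tov(o["eef_pos"])
v,u=np.mgrid[0:420,0:560]
P=np.stack([(u-K[0,2])/K[0,0]*d,(v-K[1,2])/K[1,1]*d,d],-1);W=(P-T[:3,3])@T[:3,:3]
V=np.stack([(W[...,:2]-O)@VX,(W[...,:2]-O)@VY,W[...,2]],-1)
m=(d>0)&(abs(V[...,0]-t[0])<20)&(abs(V[...,1]-t[1])<60)&(V[...,2]>20)&(V[...,2]<150)&(p.max(-1)<110)
q=V[m]
for y in range(-80,60,8):
    s=q[(q[:,1]>=y)&(q[:,1]<y+8)]
    if len(s)>3:print(y,len(s),"zmin/max",np.percentile(s[:,2],[3,97]).round(0),"x",np.percentile(s[:,0],[5,95]).round(0))
cv2.imwrite("pics/tip.png",cv2.resize(p[150:260,190:300][...,::-1],None,fx=5,fy=5,interpolation=cv2.INTER_CUBIC))
E
python3 tip.py
```

```text
time: 11.12
eef_pos: [517.4, 231.2, 47.8]
ee_rot: [0.563, -0.429, 0.429, -0.562]
ft_force: [0.9, 0.1, 0.4]
opening: 43.3
t 11.17 pos [518.  231.7  48.7] v [-63.6 -21.2] F [ 0.7 -0.3  0.3] op 43.5 zyaw 0.268 ydir [ 0.001  0.    -1.   ]
-64 55 zmin/max [120. 145.] x [-71. -51.]
-56 106 zmin/max [ 90. 140.] x [-70. -51.]
-48 25 zmin/max [ 89. 137.] x [-56. -52.]
-32 49 zmin/max [70. 80.] x [-75. -45.]
-24 4 zmin/max [78. 80.] x [-75. -65.]
-8 85 zmin/max [ 90. 136.] x [-69. -53.]
0 110 zmin/max [ 90. 147.] x [-67. -51.]
8 22 zmin/max [123. 149.] x [-54. -51.]
```

View pics/tip.png

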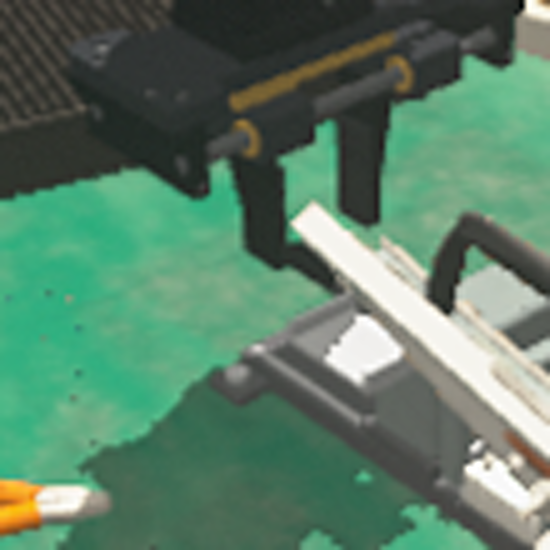

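```bash
python3 -m jog '[[0,0,-12,0],[0,0,-12,0],[0,0,-6,0],[0,0,0,0],[0,0,0,0]]'; python3 -m jog '[[0,0,0,0],[0,0,0,0],[0,0,0,0],[0,0,0,0],[0,0,0,0]]' 1;python3 -c "from h import *;st()"
```

```text
time: 11.58
eef_pos: [516.8, 231.8, 16.4]
ee_rot: [0.563, -0.429, 0.428, -0.562]
ft_force: [-0.2, -0.3, 0.7]
opening: 43.4
time: 12.0
eef_pos: [517.3, 232.0, 17.1]
ee_rot: [-0.562, 0.428, -0.429, 0.563]
ft_force: [0.5, -0.7, 0.2]
opening: 18.1
t 12.0 pos [517.3 232.   17.1] v [-64.1 -21.8] F [ 0.5 -0.7  0.2] op 18.1 zyaw 0.269 ydir [ 0.  0. -1.]
```

```bash
python3 -m jog '[[0,0,0,0],[0,0,0,0],[0,0,0,0]]';python3 -c "from h import *;st()"
```

```text
time: 12.25
eef_pos: [516.8, 231.9, 16.9]
ee_rot: [0.563, -0.428, 0.428, -0.562]
ft_force: [-2.6, -0.2, 1.7]
opening: 12.0
t 12.25 pos [516.8 231.9  16.9] v [-64.1 -22.3] F [-2.6 -0.2  1.7] op 12.0 zyaw 0.269 ydir [-0. -0. -1.]
```

```bash
python3 - <<'E'
from h import *
a=np.radians(24-15*np.arange(0,30));y=-26*np.cos(a);z=26*np.sin(a)
for i in range(24):
    dy=y[i+1]-y[i];print(i+1,round(np.degrees(a[i+1])),"[%.1f,%.1f,%.1f,0]"%(dy*VY[0],dy*VY[1],z[i+1]-z[i]))
E
```

```text
1 9 [-1.9,-0.5,-6.5,0]
2 -6 [-0.2,-0.0,-6.8,0]
3 -21 [1.5,0.4,-6.6,0]
4 -36 [3.1,0.9,-6.0,0]
5 -51 [4.5,1.2,-4.9,0]
6 -66 [5.6,1.5,-3.5,0]
7 -81 [6.3,1.7,-1.9,0]
8 -96 [6.5,1.8,-0.2,0]
9 -111 [6.4,1.8,1.6,0]
10 -126 [5.8,1.6,3.2,0]
11 -141 [4.7,1.3,4.7,0]
12 -156 [3.4,0.9,5.8,0]
13 -171 [1.9,0.5,6.5,0]
14 -186 [0.2,0.0,6.8,0]
15 -201 [-1.5,-0.4,6.6,0]
16 -216 [-3.1,-0.9,6.0,0]
17 -231 [-4.5,-1.2,4.9,0]
18 -246 [-5.6,-1.5,3.5,0]
19 -261 [-6.3,-1.7,1.9,0]
20 -276 [-6.5,-1.8,0.2,0]
21 -291 [-6.4,-1.8,-1.6,0]
22 -306 [-5.8,-1.6,-3.2,0]
23 -321 [-4.7,-1.3,-4.7,0]
24 -336 [-3.4,-0.9,-5.8,0]
```

```bash
python3 -m jog '[[-2.9,-0.8,-6.5,0],[-0.2,0,-6.8,0],[1.5,0.4,-6.6,0],[0,0,0,0]]'; python3 -c "from h import *;st()"; python3 -m jog '[[3.1,0.9,-6,0],[4.5,1.2,-4.9,0],[5.6,1.5,-3.5,0],[0,0,0,0]]'; python3 -c "from h import *;st()"
```

```text
time: 12.58
eef_pos: [515.2, 231.4, -4.5]
ee_rot: [0.563, -0.429, 0.428, -0.562]
ft_force: [-1.3, 1.3, -2.1]
opening: 12.1
t 12.58 pos [515.2 231.4  -4.5] v [-64.1 -23.9] F [-1.3  1.3 -2.1] op 12.1 zyaw 0.269 ydir [-0.001  0.    -1.   ]
time: 12.92
eef_pos: [528.6, 235.4, -18.8]
ee_rot: [0.563, -0.429, 0.428, -0.562]
ft_force: [-1.9, 1.5, -7.1]
opening: 11.9
t 12.92 pos [528.6 235.4 -18.8] v [-64.3 -10. ] F [-1.9  1.5 -7.1] op 11.9 zyaw 0.269 ydir [-0.002  0.    -1.   ]
```

```bash
python3 -m jog '[[6.3,1.7,-2.9,0],[6.5,1.8,-0.2,0],[6.4,1.8,1.6,0],[0,0,0,0]]'; python3 -c "from h import *;st()"; python3 -m jog '[[5.8,1.6,3.2,0],[4.7,1.3,4.7,0],[3.4,0.9,5.8,0],[0,0,0,0]]'; python3 -c "from h import *;st()"
```

```text
time: 13.25
eef_pos: [550.0, 241.3, -18.3]
ee_rot: [-0.562, 0.428, -0.429, 0.563]
ft_force: [1.0, 3.1, -4.1]
opening: 11.8
t 13.25 pos [550.  241.3 -18.3] v [-64.4  12.2] F [ 1.   3.1 -4.1] op 11.8 zyaw 0.269 ydir [ 0.002  0.002 -1.   ]
time: 13.58
eef_pos: [562.7, 245.4, -3.4]
ee_rot: [-0.562, 0.428, -0.428, 0.563]
ft_force: [-2.9, 3.7, 1.3]
opening: 12.2
t 13.58 pos [562.7 245.4  -3.4] v [-64.9  25.6] F [-2.9  3.7  1.3] op 12.2 zyaw 0.269 ydir [ 0.001  0.001 -1.   ]
```

```bash
python3 -m jog '[[1.9,0.5,6.5,0],[0.2,0,6.8,0],[-1.5,-0.4,6.6,0],[0,0,0,0]]'; python3 -c "from h import *;st()"; python3 -m jog '[[-3.1,-0.9,6,0],[-4.5,-1.2,4.9,0],[-5.6,-1.5,3.5,0],[0,0,0,0]]'; python3 -c "from h import *;st()"
```

```text
time: 13.92
eef_pos: [561.3, 245.8, 16.1]
ee_rot: [-0.563, 0.429, -0.428, 0.563]
ft_force: [-5.7, 6.1, -1.3]
opening: 11.9
t 13.92 pos [561.3 245.8  16.1] v [-65.7  24.3] F [-5.7  6.1 -1.3] op 11.9 zyaw 0.27 ydir [-0.001  0.001 -1.   ]
time: 14.25
eef_pos: [547.2, 242.6, 29.7]
ee_rot: [-0.563, 0.429, -0.427, 0.563]
ft_force: [-5.8, 8.8, -6.9]
opening: 12.2
t 14.25 pos [547.2 242.6  29.7] v [-66.4   9.9] F [-5.8  8.8 -6.9] op 12.2 zyaw 0.271 ydir [-0.001  0.002 -1.   ]
```

```bash
python3 - <<'E'
from h import *
import cv2
st();p,d=bot.camera("top");V=handle(d=d);a=cv2.resize(p[165:270,235:345][...,::-1],(400,382),interpolation=cv2.INTER_CUBIC)
q,e=bot.camera("wrist");V2=handle("wrist",e)
b=cv2.resize(q[100:330,180:420][...,::-1],(400,382));cv2.imwrite("pics/c6.png",np.hstack([a,b]))
for V in(V,V2):
  for n,lo,hi,x0,x1,y0,y1 in[("plate",57,67,10,80,-30,38),("block",28,36,30,97,-39,39),("paddle",78,95,-60,60,-80,-44),("jaw",54,64,90,140,-38,38)]:
    m=(V[...,2]>lo)&(V[...,2]<hi)&(V[...,0]>x0)&(V[...,0]<x1)&(V[...,1]>y0)&(V[...,1]<y1);s=V[m]
    if len(s)>5:print(n,m.sum(),s.mean(0).round(1),np.percentile(s[:,0],[2,50,98]).round(1),np.percentile(s[:,1],[2,98]).round(1))
st()
E
```

```text
t 14.25 pos [547.2 242.6  29.7] v [-66.4   9.9] F [-5.8  8.8 -6.9] op 12.2 zyaw 0.271 ydir [-0.001  0.002 -1.   ]
plate 10 [48.1 32.2 62. ] [45.7 48.5 49.9] [25.2 37.5]
block 192 [81.4  4.2 31.8] [59.1 83.3 94.8] [-31.4  26.5]
jaw 282 [109.8  -0.3  58.1] [ 97.6 110.  121.5] [-36.3  36.3]
t 14.35 pos [547.5 242.7  29.4] v [-66.4  10.2] F [-5.8  8.  -5.6] op 12.2 zyaw 0.271 ydir [-0.002  0.002 -1.   ]
```

View pics/c6.png

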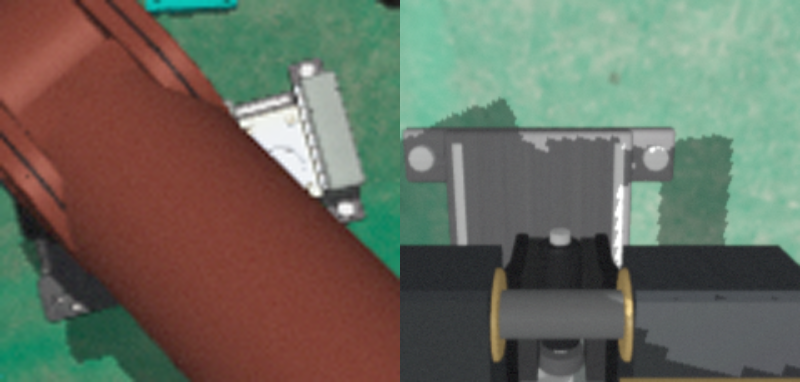

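```bash
python3 -m jog '[[-6.7,-0.2,0,0],[-6.7,-0.8,-0.5,0],[-6.4,-1.8,-1.6,0],[0,0,0,0]]'; python3 -c "from h import *;st()"; python3 -m jog '[[-5.8,-1.6,-3.2,0],[-4.7,-1.3,-4.7,0],[-3.4,-0.9,-5.8,0],[0,0,0,0]]'; python3 -c "from h import *;st()"
```

```text
time: 14.68
eef_pos: [529.5, 239.2, 28.7]
ee_rot: [-0.562, 0.428, -0.429, 0.564]
ft_force: [-1.9, 5.0, 5.9]
opening: 12.1
t 14.68 pos [529.5 239.2  28.7] v [-67.8  -8.1] F [-1.9  5.   5.9] op 12.1 zyaw 0.27 ydir [ 0.003  0.001 -1.   ]
time: 15.02
eef_pos: [514.0, 235.7, 13.6]
ee_rot: [-0.563, 0.428, -0.428, 0.563]
ft_force: [-5.2, 8.1, 0.6]
opening: 11.9
t 15.02 pos [514.  235.7  13.6] v [-68.6 -24. ] F [-5.2  8.1  0.6] op 11.9 zyaw 0.271 ydir [-0.     0.001 -1.   ]
```

```bash
python3 -m jog '[[0,0,0,0],[0,0,0,0],[0,0,0,0],[0,0,0,0]]' 0.5; python3 -m jog '[[0,0,20,0],[0,0,30,0],[0,0,40,0],[-5,30,30,0],[-5,40,0,0]]';  python3 -m jog '[[-8,40,0,0],[-8,40,0,0],[-8,40,0,0],[0,20,0,0],[0,0,0,0]]'; python3 - <<'E'
from h import *
import cv2
st();p,d=bot.camera("top");V=handle(d=d);cv2.imwrite("pics/c7.png",cv2.resize(p[165:270,225:350][...,::-1],None,fx=5,fy=5,interpolation=cv2.INTER_CUBIC))
for n,lo,hi,x0,x1,y0,y1 in[("plate",57,67,10,80,-30,38),("block",28,36,30,97,-39,39),("paddle",78,95,-60,60,-80,-44),("carr",72,80,-60,60,10,38),("jaw",54,64,90,140,-38,38)]:
    m=(V[...,2]>lo)&(V[...,2]<hi)&(V[...,0]>x0)&(V[...,0]<x1)&(V[...,1]>y0)&(V[...,1]<y1);s=V[m]
    if len(s)>5:print(n,m.sum(),s.mean(0).round(1),np.percentile(s[:,0],[2,50,98]).round(1),np.percentile(s[:,1],[2,98]).round(1))
E
```

```text
time: 15.35
eef_pos: [516.1, 233.2, 13.5]
ee_rot: [0.562, -0.428, 0.429, -0.562]
ft_force: [0.6, 0.1, 0.5]
opening: 31.4
time: 15.77
eef_pos: [510.6, 301.6, 139.3]
ee_rot: [-0.559, 0.428, -0.433, 0.563]
ft_force: [2.1, 1.4, 0.4]
opening: 43.1
time: 16.18
eef_pos: [478.8, 448.7, 132.5]
ee_rot: [-0.563, 0.428, -0.426, 0.564]
ft_force: [-0.9, 0.4, -0.0]
opening: 43.8
t 16.18 pos [478.8 448.7 132.5] v [-283.2   -1.3] F [-0.9  0.4 -0. ] op 43.8 zyaw 0.275 ydir [-0.001  0.003 -1.   ]
handle 102 [-86.6 -85.9 -83.6 -82.4 -62.7] [-62.8 -24.5  73.8]
plate 146 [42.4  3.2 61.6] [29.3 43.  49.8] [-28.4  35.6]
block 323 [73.6 -5.2 31.9] [53.  74.  94.4] [-37.   25.8]
paddle 295 [  6.6 -60.8  87.5] [-17.9   6.4  30.8] [-77.  -44.9]
carr 162 [ 5.8 23.8 76.1] [-13.4   5.7  24.6] [10.2 37. ]
jaw 283 [109.8  -0.2  58.1] [ 97.9 109.8 121.7] [-36.4  36.9]
```

View pics/c7.png

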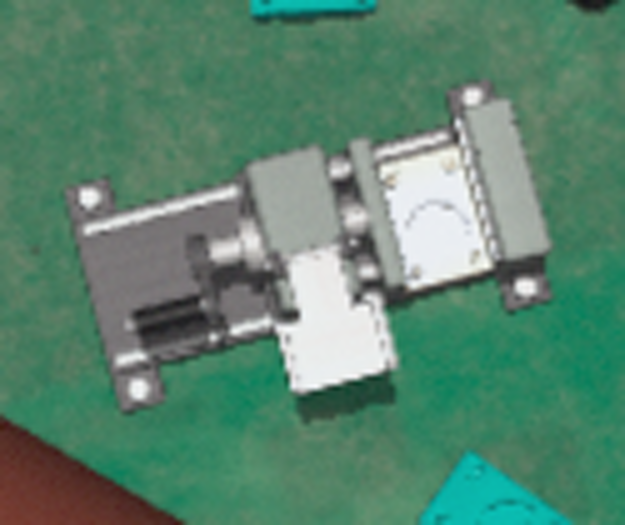

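```bash
python3 - <<'E'
from h import *
import cv2
d0=np.load("pics/top0.npz")["d"]
p,d=bot.camera("top")
cnt=[]
for dd,a,b in((d0,-45,-8),(d,25,105)):
    V=handle(d=dd);m=(V[...,0]>a)&(V[...,0]<b)&(abs(V[...,1]-2)<24);s=V[m]
    for x in np.arange(a,b,1.0):
        q=s[(s[:,0]>=x)&(s[:,0]<x+1),2]
        if len(q)>2 and (x<60 or x>90):print(x,len(q),np.percentile(q,[10,50,90]).round(0),end=" | ")
    print()
E
```

```text
handle 274 [-152.9 -150.9 -147.9 -144.5  -69.6] [-81.4 -23.   77.5]
-45.0 7 [74. 76. 89.] | -44.0 10 [74. 77. 83.] | -43.0 8 [74. 77. 83.] | -42.0 8 [73. 76. 86.] | -41.0 5 [63. 71. 80.] | -40.0 7 [40. 59. 85.] | -39.0 6 [25. 39. 57.] | -38.0 9 [14. 51. 60.] | -37.0 12 [25. 57. 62.] | -36.0 7 [59. 64. 65.] | -35.0 9 [57. 61. 63.] | -34.0 8 [58. 60. 62.] | -33.0 8 [60. 62. 66.] | -32.0 7 [59. 61. 65.] | -31.0 10 [62. 64. 65.] | -30.0 7 [57. 59. 63.] | -29.0 8 [59. 62. 65.] | -28.0 9 [59. 61. 66.] | -27.0 7 [59. 64. 66.] | -26.0 7 [60. 62. 63.] | -25.0 4 [56. 60. 62.] | -24.0 6 [35. 36. 41.] | -23.0 8 [36. 39. 42.] | -22.0 8 [36. 38. 40.] | -21.0 8 [35. 37. 41.] | -20.0 3 [38. 39. 40.] | -19.0 6 [12. 13. 17.] | -18.0 8 [10. 12. 17.] | -17.0 7 [11. 14. 17.] | -16.0 7 [13. 15. 18.] | -15.0 9 [11. 14. 16.] | -14.0 6 [10. 13. 19.] | -13.0 9 [10. 13. 18.] | -12.0 6 [13. 15. 16.] | -11.0 6 [10. 13. 16.] | -10.0 10 [ 7. 13. 16.] | -9.0 5 [12. 15. 19.] | 
handle 102 [-86.5 -85.8 -83.6 -82.5 -62.7] [-62.8 -24.5  74. ]
25.0 8 [69. 74. 87.] | 26.0 3 [67. 70. 82.] | 28.0 5 [51. 57. 61.] | 29.0 3 [
[... 295 characters left out ...]
2.0 10 [59. 62. 66.] | 43.0 9 [60. 64. 65.] | 44.0 6 [63. 63. 64.] | 45.0 8 [61. 63. 66.] | 46.0 7 [59. 60. 65.] | 47.0 9 [59. 61. 64.] | 48.0 7 [58. 62. 64.] | 49.0 8 [58. 60. 63.] | 52.0 3 [34. 35. 35.] | 53.0 8 [31. 34. 35.] | 54.0 6 [28. 33. 37.] | 55.0 9 [29. 32. 33.] | 56.0 7 [30. 32. 36.] | 57.0 8 [27. 32. 36.] | 58.0 8 [28. 31. 36.] | 59.0 6 [28. 32. 37.] | 91.0 5 [31. 31. 35.] | 92.0 8 [29. 30. 34.] | 93.0 6 [30. 32. 35.] | 94.0 20 [31. 35. 49.] | 95.0 12 [39. 46. 49.] | 96.0 7 [43. 47. 48.] | 97.0 14 [44. 48. 56.] | 98.0 14 [48. 56. 58.] | 99.0 6 [53. 57. 59.] | 100.0 11 [55. 57. 60.] | 101.0 8 [56. 58. 60.] | 102.0 7 [58. 60. 61.] | 103.0 6 [57. 58. 60.] | 104.0 10 [55. 59. 62.] |
```

```bash
python3 -m jog '[[0,-20,0,-0.005],[8,-40,0,0],[8,-40,0,0],[8,-40,0,0],[8,-40,0,0]]'; python3 -m jog '[[5,-34,0,0],[0,0,0,0],[0,0,-30,0],[0,0,0,0]]'; python3 -c "from h import *;st();print(tow(-68.5,-24))"
```

```text
time: 16.7
eef_pos: [514.4, 259.0, 132.5]
ee_rot: [0.561, -0.43, 0.431, -0.561]
ft_force: [1.7, -0.1, 0.4]
opening: 43.8
time: 17.03
eef_pos: [517.5, 225.1, 99.1]
ee_rot: [0.562, -0.432, 0.431, -0.559]
ft_force: [-0.9, -1.6, -0.8]
opening: 43.4
t 17.03 pos [517.5 225.1  99.1] v [-57.4 -23.4] F [-0.9 -1.6 -0.8] op 43.4 zyaw 0.259 ydir [-0.004 -0.003 -1.   ]
[513.99584792 235.65212672]
```

```bash
python3 -m jog '[[-2,8,-15,0],[0,0,-20,0],[0,0,0,0],[0,0,0,0]]'; python3 -c "from h import *;st()"
```

```text
time: 17.37
eef_pos: [516.1, 236.5, 67.5]
ee_rot: [0.562, -0.43, 0.43, -0.561]
ft_force: [-0.6, -0.2, 0.7]
opening: 43.9
t 17.37 pos [516.1 236.5  67.5] v [-68.7 -21.8] F [-0.6 -0.2  0.7] op 43.9 zyaw 0.264 ydir [-0.002 -0.001 -1.   ]
```

```bash
python3 -m jog '[[-2.2,-0.5,-20,0],[0,0,-20,0],[0,0,-13,0],[0,0,0,0],[0,0,0,0]]'; python3 -m jog '[[0,0,0,0],[0,0,0,0],[0,0,0,0],[0,0,0,0],[0,0,0,0]]' 1;python3 -m jog '[[0,0,0,0],[0,0,0,0],[0,0,0,0]]' >/dev/null; python3 -c "from h import *;st()"
```

```text
time: 17.78
eef_pos: [514.6, 236.7, 15.1]
ee_rot: [0.562, -0.43, 0.43, -0.561]
ft_force: [0.2, 0.4, 1.5]
opening: 43.8
time: 18.2
eef_pos: [514.7, 236.9, 14.9]
ee_rot: [-0.561, 0.43, -0.43, 0.562]
ft_force: [0.6, -0.5, -0.0]
opening: 18.3
t 18.45 pos [514.  236.9  14.5] v [-69.7 -23.6] F [-3.5 -0.5  2. ] op 12.0 zyaw 0.264 ydir [-0.001 -0.    -1.   ]
```

```bash
python3 -m jog '[[2.4,0.6,5.8,0],[4.7,1.3,4.7,0],[5.8,1.6,3.2,0],[0,0,0,0]]' >/dev/null; python3 -c "from h import *;st()"; python3 -m jog '[[6.4,1.8,1.6,0],[6.5,1.8,-0.2,0],[6.3,1.7,-1.9,0],[0,0,0,0]]'>/dev/null; python3 -c "from h import *;st()"; python3 -m jog '[[5.6,1.5,-3.5,0],[4.5,1.2,-4.9,0],[3.1,0.9,-6,0],[0,0,0,0]]'>/dev/null; python3 -c "from h import *;st()"
```

```text
t 18.78 pos [529.3 241.2  29.6] v [-69.8  -7.8] F [-0.1  0.7  5.7] op 12.0 zyaw 0.264 ydir [ 0.002  0.001 -1.   ]
t 19.12 pos [548.7 246.6  28.1] v [-69.8  12.3] F [4.1 2.8 3.7] op 11.9 zyaw 0.264 ydir [ 0.002  0.002 -1.   ]
t 19.45 pos [561.  250.   12.4] v [-69.9  25.1] F [ 6.   3.6 -0.7] op 12.0 zyaw 0.264 ydir [ 0.001  0.002 -1.   ]
```

```bash
python3 -m jog '[[2.5,0.7,-6.6,0],[-0.2,0,-6.8,0],[-1.9,-0.5,-6.5,0],[0,0,0,0]]' >/dev/null; python3 -c "from h import *;st()"; python3 -m jog '[[-3.4,-0.9,-5.8,0],[-4.7,-1.3,-4.7,0],[0,0,0,0],[0,0,0,0],[0,0,0,0]]'>/dev/null; python3 -m jog '[[0,0,0,0],[0,0,0,0],[0,0,0,0]]' > /dev/null; python3 -c "from h import *;st()"; python3 - <<'E'
from h import *
p,d=bot.camera("top");V=handle(d=d)
m=(V[...,0]>20)&(V[...,0]<105)&(abs(V[...,1]-2)<30);s=V[m]
for x in np.arange(36,100,1.0):
    q=s[(s[:,0]>=x)&(s[:,0]<x+1),2]
    if len(q)>1 and (x<58 or x>90):print(x,len(q),np.percentile(q,50).round(0),end=" | ")
E
```

```text
t 19.78 pos [557.9 248.9  -9. ] v [-69.6  21.9] F [-1.4  1.8 -2.5] op 11.8 zyaw 0.265 ydir [-0.004 -0.001 -1.   ]
t 20.45 pos [550.6 246.5 -17.4] v [-69.3  14.1] F [-5.6 -1.4  5.4] op 11.9 zyaw 0.264 ydir [-0.002 -0.002 -1.   ]
41.0 2 64.0 | 44.0 2 59.0 | 45.0 2 58.0 | 48.0 2 40.0 | 49.0 2 35.0 | 52.0 2 24.0 | 53.0 2 30.0 | 54.0 3 35.0 | 55.0 3 33.0 | 57.0 6 32.0 | 91.0 11 31.0 | 92.0 8 33.0 | 93.0 9 32.0 | 94.0 23 39.0 | 95.0 11 45.0 | 96.0 13 47.0 | 97.0 16 50.0 | 98.0 17 56.0 | 99.0 9 58.0 |
```

```bash
python3 -m jog '[[4.7,1.3,4.7,0],[3.4,0.9,5.8,0],[1.9,0.5,6.5,0],[0,0,0,0]]' >/dev/null; python3 -c "from h import *;st()"; python3 -m jog '[[0.2,0,6.8,0],[-2.0,-0.5,6.6,0],[-3.1,-0.9,6,0],[0,0,0,0]]'>/dev/null; python3 -c "from h import *;st()"; python3 -m jog '[[-4.5,-1.2,4.9,0],[-5.6,-1.5,3.5,0],[-6.3,-1.7,1.9,0],[0,0,0,0]]'>/dev/null; python3 -c "from h import *;st()"
```

```text
t 20.83 pos [562.3 250.    0.9] v [-69.5  26.4] F [-4.   1.3  0.8] op 11.9 zyaw 0.264 ydir [ 0. -0. -1.]
t 21.17 pos [557.4 248.7  20.9] v [-69.5  21.3] F [-0.3  3.   1.9] op 11.9 zyaw 0.264 ydir [ 0.002  0.    -1.   ]
t 21.5 pos [540.3 244.1  30.6] v [-69.7   3.6] F [-0.7  2.3  7.1] op 12.4 zyaw 0.264 ydir [ 0.001 -0.    -1.   ]
```

```bash
python3 -m jog '[[-6.5,-1.8,0.2,0],[-6.4,-1.8,-1.6,0],[-5.8,-1.6,-3.2,0],[0,0,0,0]]' >/dev/null; python3 -c "from h import *;st()"; python3 -m jog '[[-4.7,-1.3,-4.7,0],[-3.4,-0.9,-5.8,0],[0,0,0,0]]'>/dev/null; python3 -c "from h import *;st()"; python3 -m jog '[[-1.9,-0.5,-6.5,0],[-0.2,0,-6.8,0],[0,0,0,0]]'>/dev/null; python3 -c "from h import *;st()"
```

```text
t 21.83 pos [520.4 238.5  24.5] v [-69.5 -17. ] F [-2.4  2.4  2.1] op 11.6 zyaw 0.264 ydir [-0.002 -0.001 -1.   ]
t 22.08 pos [513.2 236.4  13.4] v [-69.4 -24.5] F [ 0.5  2.1 -1.4] op 12.0 zyaw 0.264 ydir [-0.001 -0.    -1.   ]
t 22.33 pos [5.124e+02 2.365e+02 1.000e-01] v [-69.8 -25.3] F [ 3.3  2.2 -0.7] op 12.3 zyaw 0.264 ydir [ 0.001  0.001 -1.   ]
```

```bash
python3 -m jog '[[1.2,0.3,-6.6,0],[3.1,0.9,-6,0],[0,0,0,0]]' >/dev/null; python3 -c "from h import *;st()"; python3 -m jog '[[4.5,1.2,-4.9,0],[5.6,1.5,-3.5,0],[0,0,0,0],[0,0,0,0]]'>/dev/null; python3 -c "from h import *;st()"; python3 - <<'E'
from h import *
p,d=bot.camera("top");V=handle(d=d)
m=(V[...,0]>20)&(V[...,0]<105)&(abs(V[...,1]-2)<30);s=V[m]
for x in np.arange(36,100,1.0):
    q=s[(s[:,0]>=x)&(s[:,0]<x+1),2]
    if len(q)>1 and (x<58 or x>90):print(x,len(q),np.percentile(q,50).round(0),end=" | ")
E
```

```text
t 22.58 pos [517.7 238.6 -12. ] v [-70.3 -19.7] F [4.4 4.2 4.5] op 12.2 zyaw 0.264 ydir [ 0.002  0.002 -1.   ]
t 22.92 pos [527.7 241.9 -19.6] v [-70.9  -9.1] F [2.4 6.4 5.5] op 11.8 zyaw 0.265 ydir [ 0.002  0.002 -1.   ]
36.0 6 50.0 | 37.0 5 49.0 | 38.0 13 49.0 | 39.0 8 60.0 | 40.0 8 61.0 | 41.0 7 62.0 | 42.0 10 63.0 | 43.0 6 63.0 | 44.0 6 64.0 | 45.0 9 62.0 | 46.0 7 61.0 | 47.0 12 63.0 | 48.0 6 61.0 | 49.0 8 61.0 | 50.0 7 60.0 | 53.0 5 31.0 | 54.0 9 31.0 | 55.0 8 33.0 | 56.0 8 33.0 | 57.0 11 32.0 | 91.0 12 30.0 | 92.0 8 33.0 | 93.0 9 33.0 | 94.0 24 36.0 | 95.0 14 45.0 | 96.0 12 46.0 | 97.0 18 52.0 | 98.0 12 55.0 | 99.0 13 58.0 |
```

```bash
python3 -m jog '[[0,0,0,0],[0,0,0,0],[0,0,0,0]]' 0.75; python3 -m jog '[[0,0,10,0],[0,0,25,0],[0,0,35,0],[0,0,40,0],[0,0,40,0]]'; python3 -m jog '[[-5,30,0,0],[-8,40,0,0],[-8,40,0,0],[-8,40,0,0],[-5,40,0,0]]'; python3 -m jog '[[0,20,0,0],[0,0,0,0],[0,0,0,0]]'; python3 - <<'E'
from h import *
import cv2
st();p,d=bot.camera("top");V=handle(d=d);cv2.imwrite("pics/c8.png",cv2.resize(p[120:330,200:420][...,::-1],None,fx=3.5,fy=2.8,interpolation=cv2.INTER_CUBIC))
for h in(20,):
  m=(V[...,0]>20)&(V[...,0]<105)&(abs(V[...,1]-2)<24);s=V[m]
  for x in np.arange(36,100,1.0):
    q=s[(s[:,0]>=x)&(s[:,0]<x+1),2]
    if len(q)>1 and (x<58 or x>90):print(x,len(q),np.percentile(q,50).round(0),end=" | ")
for n,lo,hi,x0,x1,y0,y1 in[("block",28,36,53,93,-45,45),("paddle",78,95,-60,60,-80,-44)]:
    m=(V[...,2]>lo)&(V[...,2]<hi)&(V[...,0]>x0)&(V[...,0]<x1)&(V[...,1]>y0)&(V[...,1]<y1);s=V[m]
    print(n,m.sum(),s.mean(0).round(1),cv2.minAreaRect(s[:,:2].astype(np.float32)))
E
```

```text
time: 23.22
eef_pos: [525.5, 239.0, -21.0]
ee_rot: [0.562, -0.43, 0.43, -0.56]
ft_force: [0.9, 0.6, -0.1]
opening: 19.9
time: 23.63
eef_pos: [525.3, 239.5, 131.8]
ee_rot: [0.562, -0.43, 0.429, -0.561]
ft_force: [0.8, 1.3, -0.0]
opening: 21.8
time: 24.05
eef_pos: [491.4, 431.2, 130.8]
ee_rot: [0.562, -0.43, 0.43, -0.561]
ft_force: [0.5, 0.2, 1.0]
opening: 21.7
time: 24.3
eef_pos: [491.2, 451.0, 130.0]
ee_rot: [0.562, -0.429, 0.429, -0.562]
ft_force: [0.2, -0.8, -0.1]
opening: 21.2
t 24.3 pos [491.2 451.  130. ] v [-282.2   11.2] F [ 0.2 -0.8 -0.1] op 21.2 zyaw 0.266 ydir [-0.001 -0.    -1.   ]
handle 2 [-65.  -64.8 -64.6 -64.2 -58.7] [-58.7 -15.4  46.4]
36.0 7 19.0 | 37.0 9 16.0 | 38.0 24 46.0 | 39.0 9 60.0 | 40.0 8 62.0 | 41.0 10 62.0 | 42.0 7 62.0 | 43.0 7 61.0 | 44.0 8 64.0 | 45.0 9 61.0 | 46.0 8 62.0 | 47.0 7 59.0 | 48.0 10 62.0 | 49.0 5 62.0 | 50.0 5 58.0 | 53.0 5 34.0 | 54.0 9 32.0 | 55.0 9 34.0 | 56.0 9 35.0 | 57.0 4 33.0 | 91.0 8 32.0 | 92.0 7 33.0 | 93.0 7 31.0 | 94.0 18 36.0 | 95.0 13 45.0 | 96.0 6 47.0 | 97.0 16 49.0 | 98.0 10 55.0 | 99.0 7 58.0 | block 296 [73.3 -5.7 31.8] ((72.95143127441406, -5.696147918701172), (39.57646560668945, 64.78831481933594), 0.2612719237804413)
paddle 297 [  5.  -60.9  87.1] ((5.133340835571289, -60.90892028808594), (51.327980041503906, 33.095584869384766), 0.9528715014457703)
```

```bash
python3 -c "from rig import bot;print(bot.sign_off())"
```

```text
the job is handed in; nothing more can be done
None
```

The job is handed in. The block looks clamped against the fixed jaw with the pad flush, but the simulator gave no verdict, and I could not read the vise's joints directly.

**What I did**
- I pressed the lever, slid the jaw up about 72 mm until the block resisted gently (about 4.6 N, measured with the lever down), and let the lever come up.
- I turned the crank about one full turn. I then backed it off about 210° and tightened it again by about 285°. The back-off was to be sure of step 1, because I could not tell whether the pad had first been squeezed by more than half.
- I let go and moved the arm clear. The clock stood at about 24 s of the 48 s.

**Last checks (top camera depth)**
- **Block:** it lies flat, with its top at 32 mm. It is square to the vise within about 0.01 rad and about 6 mm off the middle.
- **Pad:** the jaw plate's face and the fixed jaw's front face are about 44 mm apart, which is the block's own width. That fits a flush pad, though I can only place it to 1–2 mm.
- **Lever:** the paddle is at its "up" height.
- **Robot:** it is touching nothing, and the force reads about zero. It never touched the bystanders or the turquoise look-alikes.

**What disagreed**
- The fingertips sat about 39 mm higher than the reported tool position, so I worked from contact and depth instead.
- The jaw slipped back about 5–7 mm during tightening. I took this as the half-nut giving way once the pad was flush.
- The block measures about 73 mm along the vise instead of 75 mm. I put this down to my vise origin being 2–3 mm off.
- The picture limit was reached, so I could not view the final image and the last check rests on depth numbers alone.

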